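Find the full tea tin by its weight

ROBOT

A 6-joint arm with a two-finger parallel gripper is mounted at the origin on a cart in front of the work surface, level with it; the furniture and walls round the work are solid. World frame = base frame: x ahead of the robot, y to its left, z up, the work surface at z = 0. Lengths are in m, angles in degrees, forces in N, time in s.
With the tool pointing down it reaches from about 0.325 to 0.75 m from the base axis. Payload 7.6 kg.
Tool frame: the origin (TCP) lies at the very end of the fingers, on their centre line; the grasp point (between the pads) lies 19 mm behind it; z points along the fingers, y is the line along which they close (so a half turn about z gives the same grasp; the last joint's range is limited). The gripper opens to 85 mm and grips with 20 to 120 N. Pads are 22 mm wide; open, the fingers measure 114 mm over their backs; the gripper's body (76 mm by 85 mm) begins 54 mm behind the grasp point. The pads swing forward as they close: fully open they stand 13 mm farther back than shut.
Start: joints at [-75.934, 2.991, 80.254, -0, 96.75, -4.028], TCP at [0.163, -0.499, 0.231] pointing down, gripper open.
Joint ranges: [-166.34, 166.34], [-52.06, 124.39], [6.96, 135.62], [-60.46, 240.46], [14.63, 156.25], [-167.68, 167.68]. Speed limits (degrees/s): [147.25, 147.25, 172.46, 180, 180, 180].

INTERFACE

Orientations are given as [roll, pitch, yaw] about the fixed x, y, z axes, in that order (R = Rz(yaw) Ry(pitch) Rx(roll)).
In Python, from cell import readout, eyes, ticket gives the robot as it stands. The module is installed in compiled form; this text tells all that it offers.
- The arm moves only by the tool carry_out, never from a script. Its arguments are lists of equal length, an entry for each row: "delta_pos": the shift along the tool's x, y, z in mm, a list of three; "twist": the turn about the tool's z in rad. In form: {"delta_pos": [[x, y, z], ...], "twist": [twist, ...]}. A call has 1 to 20 rows; each row is the pose to reach, as a shift and turn from the pose commanded when the call began, along the tool's axes at that moment; what a row does not reach only later rows make up. A row lasts 1/10 s, in which the tool goes at most 50 mm and 8.59 degrees, less where a joint would pass 70% of its speed; a pose out of reach is approached as far as the arm can. A call with a gripper value outside its range is refused whole. "claw" is the opening, from -1 (shut) to 1 (fully open), set as the call begins (left out, the last holds). The fingers move at their own pace and stop on an object; the grip force is fixed at half the most. Time passes only in rows, so rows that repeat a pose let the fingers close. It gives the time, the measured TCP pose, the force, the opening and the grip force at its end, in the units of the state.
- readout.get_obs(): the state, without advancing time (a new reading comes with each control period).
- eyes.grab_frame(name): name is "side" or "top" or "wrist"; returns a dict with "frame" (384x512x3 uint8, blue, green, red), "fov_y" (degrees; the focal length in pixels is half the picture's height over the tangent of half this angle, whatever the lens; pixels are square), "cx", "cy" (the principal point, pixels), "D" ([k1, k2, p1, p2, k3] as OpenCV has them; the pictures are not rectified), "extrinsics" (4x4, takes a point from camera to world coordinates). Camera axes: x right, y up, looking along -z (the intrinsics and any distortion apply to the point x, -y, -z); pixel columns grow to the right and rows downward; lengths in m; the calibration is good to about 2 mm. A picture is of the moment at which its call begins. There is no depth.
- ticket.hand_in(): hands the job in; it is judged then, once.
The state is a dict: "t": time; "joints": joint angles; "dq": joint speeds; "effort": joint torques, N m; "tcp_pos": TCP position; "eef_rot": TCP orientation; "ft_force": force on the tool from outside, world axes, zero at the start; "ft_torque": the same for the moment, N m; "opening": finger opening in m; "grip_force": force on a finger pad.
Only numpy, scipy, OpenCV 4.12 (cv2) and the standard library are available. Lean on these libraries where they do the work, as an engineer would, in place of code of your own. Each camera call takes 0.05 s, during which the arm holds its last target. There are 200 camera calls.

TASK

One of the three identical closed tea tins is still full, the others are partly used: lift them and find the heaviest by feel. Set the two lighter tins upright on the empty brown tray near the front edge and finish with the heaviest tin held up in the gripper, upright and well clear of the worktop (15 cm or more): do not put it down or let go of it at the end. Do not drop or tip over any tin, and leave the mug and the other things on the worktop as they stand.

Things in the scene. Friction and masses are not known exactly. Their poses are not given: they have to be found in the camera images.
- tin_1: one of three identical-looking round tea tins, green with paper band and yellow-brass lid (fixed shut); 54 mm diameter (55 at the lid's rim), 95 mm tall, upright; origin at the centre of its underside, z up. They weigh 0.25 to 0.7 kg (filling cannot spill), the heaviest at least 0.12 kg more than each other one; which one it is changes from start to start
- tin_2: one of three identical-looking round tea tins, green with paper band and yellow-brass lid (fixed shut); 54 mm diameter (55 at the lid's rim), 95 mm tall, upright; origin at the centre of its underside, z up. They weigh 0.25 to 0.7 kg (filling cannot spill), the heaviest at least 0.12 kg more than each other one; which one it is changes from start to start
- tin_3: one of three identical-looking round tea tins, green with paper band and yellow-brass lid (fixed shut); 54 mm diameter (55 at the lid's rim), 95 mm tall, upright; origin at the centre of its underside, z up. They weigh 0.25 to 0.7 kg (filling cannot spill), the heaviest at least 0.12 kg more than each other one; which one it is changes from start to start
- serving_tray: empty brown tray, left front (another at the back holds a coffee jar), fixed flat on the worktop, 144 (its x) by 218 (its y) by 12 mm; flat inside 124 by 200 mm, 3 mm above the worktop, rim 12 mm high; origin at the centre of its underside, z up; three tins fit in a row along its y. Cupboards hang 0.45 m above the worktop from x = 0.6 m on: keep the wrist clear
- mug: white mug with a coloured picture, 86 by 126 by 107 mm with its handle; a bystander, loose, to be left alone; origin at the centre of its underside
- green_jar: small spice jar with a dark lid and green label, 44 mm diameter, 105 mm tall; a bystander, loose, to be left alone; origin at the centre of its underside
- shaker: grey salt shaker, 44 mm diameter, 90 mm tall; a bystander, loose, to be left alone; origin at the centre of its underside
- kitchen_timer: white kitchen timer with a red top, 62 mm diameter, 44 mm tall; a bystander, loose, to be left alone; origin at the centre of its underside
- pink_sweet: pink wrapped sweet, 23 by 56 by 13 mm; a bystander, loose, to be left alone; origin at the centre of its underside
- yellow_sweet: yellow wrapped sweet, 22 by 56 by 13 mm; a bystander, loose, to be left alone; origin at the centre of its underside
Not all that is in view belongs to the job. Leave any orange or pink look-alike of the tin_1 alone.

How it is judged (in metres and radians):
At the end, for the whole second after the job is handed in: Both lighter tins (under 4.85 N each) stand flat on the tray, axes within 45 mm (its x) and 80 mm (its y) of its centre, tilt under 0.1 rad, at rest, untouched; the heaviest is in the fingers, underside over 0.12 m up, tilt under 0.35 rad, still, clear of tray and tins ((((x of tin_2 in the frame of serving_tray between -0.045 and 0.045 m and y of tin_2 in the frame of serving_tray between -0.08 and 0.08 m and z of tin_2 in the frame of serving_tray below 0.012 m and angle between tin_2's own z axis and vertical below 0.1 rad and contact force between the fingers and tin_2 below 0.1 N and contact force between tin_1 and tin_2 below 0.05 N and linear speed of tin_2 below 0.03 m/s and contact force between tin_2 and serving_tray between 1.5 and 4.85 N) and (x of tin_3 in the frame of serving_tray between -0.045 and 0.045 m and y of tin_3 in the frame of serving_tray between -0.08 and 0.08 m and z of tin_3 in the frame of serving_tray below 0.012 m and angle between tin_3's own z axis and vertical below 0.1 rad and contact force between the fingers and tin_3 below 0.1 N and contact force between tin_1 and tin_3 below 0.05 N and linear speed of tin_3 below 0.03 m/s and contact force between tin_3 and serving_tray between 1.5 and 4.85 N) and height (world z) of tin_1 above 0.12 m and angle between tin_1's own z axis and vertical below 0.35 rad and contact force between the fingers and tin_1 above 2 N and contact force between tin_1 and serving_tray below 0.05 N and linear speed of tin_1 below 0.05 m/s) or ((x of tin_1 in the frame of serving_tray between -0.045 and 0.045 m and y of tin_1 in the frame of serving_tray between -0.08 and 0.08 m and z of tin_1 in the frame of serving_tray below 0.012 m and angle between tin_1's own z axis and vertical below 0.1 rad and contact force between the fingers and tin_1 below 0.1 N and contact force between tin_2 and tin_1 below 0.05 N and linear speed of tin_1 below 0.03 m/s and contact force between tin_1 and serving_tray between 1.5 and 4.85 N) and (x of tin_3 in the frame of serving_tray between -0.045 and 0.045 m and y of tin_3 in the frame of serving_tray between -0.08 and 0.08 m and z of tin_3 in the frame of serving_tray below 0.012 m and angle between tin_3's own z axis and vertical below 0.1 rad and contact force between the fingers and tin_3 below 0.1 N and contact force between tin_2 and tin_3 below 0.05 N and linear speed of tin_3 below 0.03 m/s and contact force between tin_3 and serving_tray between 1.5 and 4.85 N) and height (world z) of tin_2 above 0.12 m and angle between tin_2's own z axis and vertical below 0.35 rad and contact force between the fingers and tin_2 above 2 N and contact force between tin_2 and serving_tray below 0.05 N and linear speed of tin_2 below 0.05 m/s) or ((x of tin_1 in the frame of serving_tray between -0.045 and 0.045 m and y of tin_1 in the frame of serving_tray between -0.08 and 0.08 m and z of tin_1 in the frame of serving_tray below 0.012 m and angle between tin_1's own z axis and vertical below 0.1 rad and contact force between the fingers and tin_1 below 0.1 N and contact force between tin_3 and tin_1 below 0.05 N and linear speed of tin_1 below 0.03 m/s and contact force between tin_1 and serving_tray between 1.5 and 4.85 N) and (x of tin_2 in the frame of serving_tray between -0.045 and 0.045 m and y of tin_2 in the frame of serving_tray between -0.08 and 0.08 m and z of tin_2 in the frame of serving_tray below 0.012 m and angle between tin_2's own z axis and vertical below 0.1 rad and contact force between the fingers and tin_2 below 0.1 N and contact force between tin_3 and tin_2 below 0.05 N and linear speed of tin_2 below 0.03 m/s and contact force between tin_2 and serving_tray between 1.5 and 4.85 N) and height (world z) of tin_3 above 0.12 m and angle between tin_3's own z axis and vertical below 0.35 rad and contact force between the fingers and tin_3 above 2 N and contact force between tin_3 and serving_tray below 0.05 N and linear speed of tin_3 below 0.05 m/s))); the arm keeps its last pose, push and grip.
It fails at once if a tin is dropped: out of the fingers with its underside more than 3 cm above the worktop ((height (world z) of tin_1 above 0.03 m and contact force between the fingers and tin_1 below 0.02 N) or (height (world z) of tin_2 above 0.03 m and contact force between the fingers and tin_2 below 0.02 N) or (height (world z) of tin_3 above 0.03 m and contact force between the fingers and tin_3 below 0.02 N)).
It fails at once if a tin is tipped by more than 0.7 rad (angle between any of tin_1, tin_2, tin_3's own z axis and vertical above 0.7 rad).
It fails at once if a bystander is moved by more than 3 cm (distance of any of mug, green_jar, shaker, kitchen_timer, pink_sweet, yellow_sweet from where it was at the start of the episode above 0.03 m).
It also fails if it takes over 64 s, if anything falls off the work surface, if the arm or the gripper's body presses on something with over 40 N, if the wrist force passes 120 N, or if a joint passes its speed limit or range.

## Working session

There is one attempt and no reset: what is moved stays moved. The work goes in short steps, Python scripts to look and compute and a tool call to move; the robot and the scene stay as the last step left them, time stands still between calls to the robot, and variables do not carry over. Pictures are saved under pics/ and viewed, at most 10 in all, crops included, and the job is handed in when it is done.

Besides the shell and the picture viewer there is one more tool, called after "Call:" in YAML: its name, and indented under it one key for each argument. carry_out: Moves the arm, as the interface text tells. Its arguments: {"type":"object","properties":{"delta_pos":{"type":"array"},"twist":{"type":"array"},"claw":{"type":"number"}},"required":["delta_pos","twist"]}

```bash
mkdir -p pics
cat > h.py <<'E'
import numpy as np, cv2
from cell import readout, eyes, ticket
def cam(n):
    d=eyes.grab_frame(n); im=d["frame"]; h=im.shape[0]
    f=h/2/np.tan(np.radians(d["fov_y"])/2)
    d["K"]=np.array([[f,0,d["cx"]],[0,f,d["cy"]],[0,0,1]]); return d
def ray(d,px):
    p=cv2.undistortPoints(np.array(px,float).reshape(-1,1,2),d["K"],np.array(d["D"],float)).reshape(-1,2)
    E=np.array(d["extrinsics"]); v=np.c_[p[:,0],-p[:,1],-np.ones(len(p))]@E[:3,:3].T
    return E[:3,3],v
def onplane(d,px,z):
    o,v=ray(d,px); return o+v*((z-o[2])/v[:,2])[:,None]
E
python3 - <<'E'
from h import *
a=cam("top");b=cam("side")
cv2.imwrite("pics/top.png",a["frame"]);cv2.imwrite("pics/side.png",b["frame"])
np.set_printoptions(precision=3,suppress=True)
for d in(a,b):print(d["extrinsics"],d["K"],d["D"])
print(readout.get_obs())
E
```

```text
[[ 0.005  0.996 -0.085  0.43 ]
 [-1.     0.006  0.01   0.001]
 [ 0.01   0.085  0.996  1.367]
 [ 0.     0.     0.     1.   ]] [[421.702   0.    257.27 ]
 [  0.    421.702 188.606]
 [  0.      0.      1.   ]] [-0.046  0.     0.     0.     0.   ]
[[-0.998  0.03  -0.049  0.482]
 [-0.057 -0.611  0.789  0.868]
 [-0.006  0.791  0.612  0.705]
 [ 0.     0.     0.     1.   ]] [[402.193   0.    260.096]
 [  0.    402.193 189.172]
 [  0.      0.      1.   ]] [0.033 0.    0.    0.    0.   ]
{'t': 0.1, 'joints': array([-75.935,   3.024,  80.309,   0.001,  96.751,  -4.029]), 'dq': array([ 0.003, -0.029, -0.162,  0.039, -0.02 , -0.011]), 'effort': array([  0.001, -38.258, -36.099,  -0.   ,   0.005,  -0.   ]), 'tcp_pos': array([ 0.163, -0.499,  0.231]), 'eef_rot': array([-179.916,   -0.006,   18.094]), 'ft_force': array([-0.456, -0.609, -0.007]), 'ft_torque': array([-0.035, -0.029,  0.014]), 'grip_force': 0.0, 'opening': 0.08550962244145288}
```

View pics/top.png

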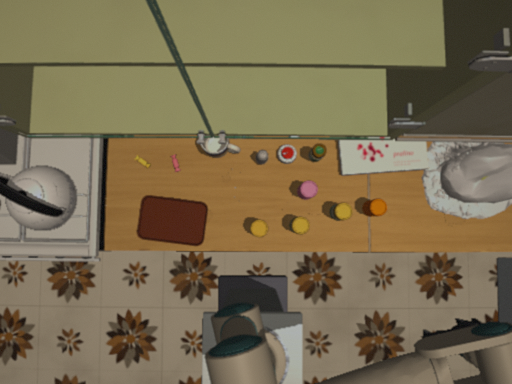

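View pics/side.png

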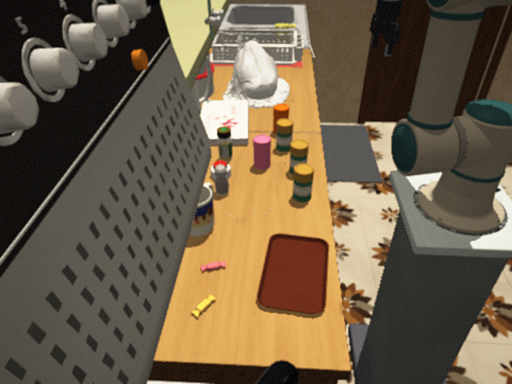

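The top view shows three yellow lids at about (259,228), (300,225) and (343,211). The orange look-alike is at (375,207), the pink one at (308,189) and the tray at (173,220). The side view agrees.

Run:
```python
from h import *
np.set_printoptions(precision=3,suppress=True)
a=cam("top"); hsv=cv2.cvtColor(a["frame"],cv2.COLOR_BGR2HSV)
for n,p in dict(t1=(259,228),t2=(300,225),t3=(343,211),orange=(375,207),pink=(308,189)).items():
    c=hsv[p[1],p[0]].astype(int)
    m=(np.abs(hsv.astype(int)-c)<[4,60,60]).all(2).astype(np.uint8)
    m2=np.zeros_like(m);cv2.circle(m2,p,14,1,-1);m&=m2
    k,l,s,ce=cv2.connectedComponentsWithStats(m);i=1+np.argmax(s[1:,4])
    x,y,w,h,A=s[i]
    cnt=cv2.findContours((l==i).astype(np.uint8),0,2)[0][0]
    cc,r=cv2.minEnclosingCircle(cnt)
    print(n,c,s[i],ce[i],cc,r,onplane(a,[ce[i],cc],.095), "d",2*r*1.27/421)
m=((hsv[...,0]<12)|(hsv[...,0]>170))&(hsv[...,2]<110)&(hsv[...,1]>90)
m[:, :125]=0;m[:,220:]=0;m[:185]=0;m[252:]=0
k,l,s,ce=cv2.connectedComponentsWithStats(m.astype(np.uint8));i=1+np.argmax(s[1:,4]);print(s[i])
cnt=cv2.findContours((l==i).astype(np.uint8),0,2)[0][0]
r=cv2.minAreaRect(cnt);print(r);print(onplane(a,cv2.boxPoints(r),.012),onplane(a,[r[0]],.012))
```

```text
t1 [ 21 194 176] [251 219  18  19 261] [259.303 228.165] (258.9285583496094, 228.11904907226562) 9.351459503173828 [[ 0.419 -0.018  0.095]
 [ 0.42  -0.017  0.095]] d 0.05641973191938604
t2 [ 22 187 177] [293 216  17  19 239] [300.787 225.109] (300.5, 225.0) 9.013978004455566 [[ 0.429 -0.143  0.095]
 [ 0.43  -0.142  0.095]] d 0.05438362026441126
t3 [ 22 182 179] [336 202  17  18 233] [343.687 210.712] (343.7916564941406, 210.625) 8.661358833312988 [[ 0.473 -0.273  0.095]
 [ 0.473 -0.274  0.095]] d 0.052256179184358646
orange [ 17 241 176] [370 199  17  17 234] [378.205 206.885] (378.1153869628906, 206.73077392578125) 8.758016586303711 [[ 0.485 -0.379  0.095]
 [ 0.486 -0.379  0.095]] d 0.052839339974373935
pink [172  94 179] [301 181  16  17 209] [308.383 188.847] (308.3541564941406, 188.9583282470703) 8.208463668823242 [[ 0.539 -0.166  0.095]
 [ 0.539 -0.166  0.095]] d 0.04952374755062004
[ 138  196   69   49 2814]
((171.9307861328125, 220.05386352539062), (66.11051177978516, 43.536190032958984), 7.125016689300537)
[[0.386 0.374 0.012]
 [0.525 0.36  0.012]
 [0.5   0.148 0.012]
 [0.362 0.163 0.012]] [[0.443 0.261 0.012]]
```

Call:
carry_out:
  delta_pos:
    - [20,-7,0]
    - [50,-17,0]
    - [90,-30,0]
    - [130,-43,0]
    - [170,-56,0]
    - [210,-69,0]
    - [250,-82,0]
    - [290,-95,0]
    - [330,-108,0]
    - [355,-116,0]
    - [365,-119,0]
    - [365,-119,0]
    - [365,-119,0]
    - [365,-119,0]
  twist: [0.03,0.06,0.1,0.14,0.18,0.22,0.26,0.29,0.316,0.316,0.316,0.316,0.316,0.316]
  claw: 1

```text
t: 1.55
tcp_pos: [0.4722, -0.2735, 0.2313]
eef_rot: [180.0, 0.0, -0.1]
ft_force: [0.1, 0.9, -0.2]
opening: 0.0855
grip_force: 0.0
```

Run:
```python
from h import *
np.set_printoptions(precision=3,suppress=True)
print(readout.get_obs()); a=cam("wrist");cv2.imwrite("pics/w1.png",a["frame"]);print(a["extrinsics"],a["K"],a["D"])
```

```text
{'t': 1.55, 'joints': array([-33.949,   6.345,  76.708,  -0.019,  96.946,  56.156]), 'dq': array([-0.074, -0.067, -0.05 ,  0.134, -0.039,  0.041]), 'effort': array([  0.401, -40.335, -36.018,   0.015,  -0.002,  -0.007]), 'tcp_pos': array([ 0.472, -0.274,  0.231]), 'eef_rot': array([179.984,   0.009,  -0.108]), 'ft_force': array([ 0.148,  0.925, -0.167]), 'ft_torque': array([0.002, 0.033, 0.025]), 'grip_force': 0.0, 'opening': 0.08554137149428367}
[[-0.002  0.957  0.289  0.547]
 [-1.    -0.002  0.001 -0.273]
 [ 0.001 -0.289  0.957  0.374]
 [ 0.     0.     0.     1.   ]] [[313.769   0.    251.612]
 [  0.    313.769 191.352]
 [  0.      0.      1.   ]] [-0.04  0.    0.    0.    0.  ]
```

View pics/w1.png

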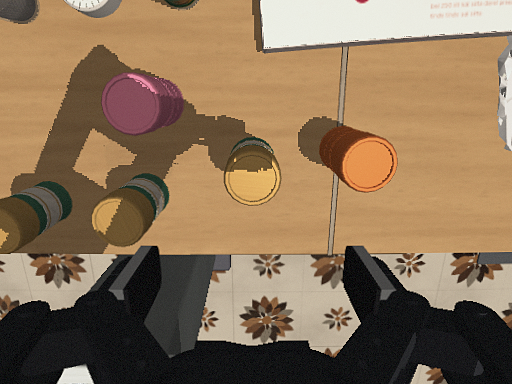

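The wrist view shows the target lid centred near (252,177), tin 2's lid at (117,219) and the orange tin at (370,163). I'll check these points on the plane of the lids.

Run:
```python
from h import *
np.set_printoptions(precision=4,suppress=True)
a=cam("wrist")
print(onplane(a,[(252.3,177),(224.5,177),(280,177),(252,205),(117,219),(370,163)],.095))
```

```text
[[ 0.476  -0.2741  0.095 ]
 [ 0.4761 -0.2486  0.095 ]
 [ 0.4759 -0.2995  0.095 ]
 [ 0.4488 -0.2737  0.095 ]
 [ 0.4348 -0.1439  0.095 ]
 [ 0.4889 -0.3812  0.095 ]]
```

Call:
carry_out:
  delta_pos:
    - [2,0,15]
    - [2,0,35]
    - [2,0,60]
    - [2,0,85]
    - [2,0,110]
    - [2,0,135]
    - [2,0,155]
    - [2,0,170]
    - [2,0,180]
    - [2,0,188]
    - [2,0,188]
    - [2,0,188]
  twist: [0,0,0,0,0,0,0,0,0,0,0,0]

```text
t: 2.85
tcp_pos: [0.4754, -0.2729, 0.044]
eef_rot: [180.0, -0.1, -0.0]
ft_force: [-0.3, 0.5, 0.3]
opening: 0.0855
grip_force: 0.0
```

Call:
carry_out:
  delta_pos:
    - [0,0,0]
    - [0,0,0]
    - [0,0,0]
    - [0,0,0]
    - [0,0,0]
    - [0,0,0]
    - [0,0,0]
    - [0,0,0]
  twist: [0,0,0,0,0,0,0,0]
  claw: -1

```text
t: 3.65
tcp_pos: [0.4756, -0.2732, 0.0445]
eef_rot: [179.9, -0.1, -0.0]
ft_force: [-0.7, -1.7, 5.5]
opening: 0.0532
grip_force: 63.5
```

Call:
carry_out:
  delta_pos:
    - [0,0,-2]
    - [0,0,-6]
    - [0,0,-12]
    - [0,0,-18]
    - [0,0,-23]
    - [0,0,-25]
    - [0,0,-25]
    - [0,0,-25]
    - [0,0,-25]
    - [0,0,-25]
    - [0,0,-25]
    - [0,0,-25]
  twist: [0,0,0,0,0,0,0,0,0,0,0,0]

```text
t: 4.85
tcp_pos: [0.475, -0.2726, 0.0682]
eef_rot: [-180.0, 0.0, -0.0]
ft_force: [-0.4, -0.4, -5.0]
opening: 0.0533
grip_force: 64.0
```

Run:
```python
from h import *
np.set_printoptions(precision=3,suppress=True)
for i in range(4):
    cam("wrist"); o=readout.get_obs(); print(o["ft_force"],o["ft_torque"],o["effort"],o["opening"],o["grip_force"])
```

```text
[-0.011  0.088 -5.309] [-0.021 -0.049  0.006] [ -0.    -45.664 -35.903  -0.006   0.009  -0.   ] 0.053567517810226326 63.95035740919411
[-0.217 -1.125 -6.107] [ 0.003 -0.053  0.   ] [ -0.001 -45.666 -35.908  -0.006   0.009  -0.   ] 0.05334688877859427 63.9499902818352
[-0.077 -0.095 -6.159] [ 0.047 -0.06  -0.011] [  0.    -45.67  -35.913  -0.006   0.009  -0.   ] 0.05355989948578965 63.95100717432797
[ 0.422  0.149 -5.354] [ 0.025 -0.017 -0.028] [ -0.002 -45.673 -35.917  -0.006   0.009  -0.   ] 0.05324121182413106 63.950402811169624
```

Tin 3 weighs about 5.7 N. That is probably the heaviest, so I'll put it back and weigh the others.

Call:
carry_out:
  delta_pos:
    - [0,0,4]
    - [0,0,10]
    - [0,0,16]
    - [0,0,20]
    - [0,0,23]
    - [0,0,24.5]
    - [0,0,25]
    - [0,0,25]
  twist: [0,0,0,0,0,0,0,0]

```text
t: 5.85
tcp_pos: [0.4752, -0.2726, 0.0445]
eef_rot: [-180.0, -0.0, -0.0]
ft_force: [-3.8, 2.1, 3.9]
opening: 0.0534
grip_force: 64.4
```

Call:
carry_out:
  delta_pos:
    - [0,0,0]
    - [0,0,0]
    - [0,0,0]
    - [0,0,0]
    - [0,0,0]
    - [0,0,0]
  twist: [0,0,0,0,0,0]
  claw: 1

```text
t: 6.45
tcp_pos: [0.4751, -0.2726, 0.0433]
eef_rot: [180.0, -0.0, -0.0]
ft_force: [-0.0, -0.2, -0.3]
opening: 0.0854
grip_force: 0.0
```

Call:
carry_out:
  delta_pos:
    - [0,0,-8]
    - [0,0,-25]
    - [0,0,-50]
    - [0,0,-75]
    - [0,0,-100]
    - [0,0,-120]
    - [-4,-10,-130]
    - [-10,-30,-135]
    - [-18,-55,-135]
    - [-27,-80,-135]
    - [-35,-105,-135]
    - [-41,-122,-135]
    - [-43,-130,-135]
    - [-43,-130,-135]
    - [-43,-130,-135]
  twist: [0,0,0,0,0,0,0,0,0,0,0,0,0,0,0]

```text
t: 7.95
tcp_pos: [0.4322, -0.1428, 0.1783]
eef_rot: [180.0, -0.0, -0.0]
ft_force: [0.3, 0.2, 0.4]
opening: 0.0854
grip_force: 0.0
```

Run:
```python
from h import *
np.set_printoptions(precision=4,suppress=True)
a=cam("wrist");cv2.imwrite("pics/w2.png",a["frame"])
o=readout.get_obs();print(o["ft_force"],o["tcp_pos"])
```

```text
[ 0.2682  0.3095 -0.5139] [ 0.4322 -0.1431  0.1782]
```

View pics/w2.png

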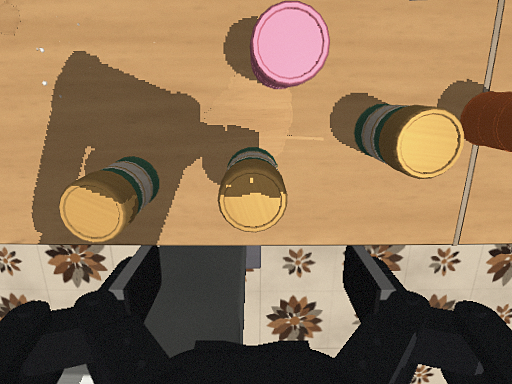

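Tin 2's lid is at about (253,197), centred between the fingers. Tin 3 is upright at (430,142) and tin 1 is at (97,207). I'll go down on tin 2.

Call:
carry_out:
  delta_pos:
    - [0,0,10]
    - [0,0,30]
    - [0,0,55]
    - [0,0,80]
    - [0,0,105]
    - [0,0,122]
    - [0,0,131]
    - [0,0,135]
    - [0,0,135]
    - [0,0,135]
  twist: [0,0,0,0,0,0,0,0,0,0]

```text
t: 9.0
tcp_pos: [0.4326, -0.1429, 0.0441]
eef_rot: [180.0, -0.1, -0.0]
ft_force: [0.5, -0.1, 0.4]
opening: 0.0851
grip_force: 0.0
```

Call:
carry_out:
  delta_pos:
    - [0,0,0]
    - [0,0,0]
    - [0,0,0]
    - [0,0,0]
    - [0,0,0]
    - [0,0,0]
    - [0,0,0]
    - [0,0,0]
  twist: [0,0,0,0,0,0,0,0]
  claw: -1

```text
t: 9.8
tcp_pos: [0.4326, -0.1429, 0.0442]
eef_rot: [179.9, -0.1, -0.0]
ft_force: [-0.4, -0.6, 6.4]
opening: 0.0532
grip_force: 63.5
```

Call:
carry_out:
  delta_pos:
    - [0,0,-2]
    - [0,0,-6]
    - [0,0,-12]
    - [0,0,-18]
    - [0,0,-23]
    - [0,0,-25]
    - [0,0,-25]
    - [0,0,-25]
    - [0,0,-25]
    - [0,0,-25]
    - [0,0,-25]
    - [0,0,-25]
  twist: [0,0,0,0,0,0,0,0,0,0,0,0]

```text
t: 11.0
tcp_pos: [0.4321, -0.1426, 0.0682]
eef_rot: [180.0, 0.0, -0.0]
ft_force: [0.6, 0.4, -3.2]
opening: 0.0534
grip_force: 63.3
```

Run:
```python
from h import *
np.set_printoptions(precision=3,suppress=True)
f=[]
for i in range(8):
    a=cam("wrist"); f.append(readout.get_obs()["ft_force"][2])
print(np.array(f),np.mean(f))
print(onplane(a,[(0,0)],0)*0, readout.get_obs()["tcp_pos"])
```

```text
[-2.508 -1.942 -2.958 -2.625 -2.616 -2.142 -3.098 -2.503] -2.5490937835014864
[[0. 0. 0.]] [ 0.432 -0.143  0.068]
```

Tin 2 weighs 2.5 N, so it is light. I'll carry it to the far slot on the tray, (0.449, 0.316).

Call:
carry_out:
  delta_pos:
    - [0,0,-8]
    - [0,0,-25]
    - [0,0,-50]
    - [0,0,-75]
    - [0,0,-100]
    - [0,-5,-115]
    - [1,-18,-120]
    - [2,-40,-120]
    - [3,-70,-120]
    - [4,-105,-120]
    - [5,-140,-120]
    - [7,-175,-120]
    - [8,-210,-120]
    - [9,-245,-120]
    - [10,-280,-120]
    - [12,-315,-120]
    - [13,-350,-120]
    - [14,-385,-120]
    - [15,-415,-120]
    - [16,-437,-120]
  twist: [0,0,0,0,0,0,0,0,0,0,0,0,0,0,0,0,0,0,0,0]

```text
t: 13.4
tcp_pos: [0.447, 0.2968, 0.1874]
eef_rot: [180.0, 0.1, 0.1]
ft_force: [-0.2, -0.4, -1.7]
opening: 0.0533
grip_force: 63.6
```

Call:
carry_out:
  delta_pos:
    - [0,-14,0]
    - [1,-20,0]
    - [1,-22,0]
    - [1,-22,0]
    - [1,-22,0]
    - [1,-22,0]
  twist: [0,0,0,0,0,0]

```text
t: 14.0
tcp_pos: [0.4494, 0.3158, 0.1884]
eef_rot: [180.0, -0.0, -0.1]
ft_force: [-0.6, -0.2, -1.9]
opening: 0.0532
grip_force: 63.7
```

Run:
```python
from h import *
print(readout.get_obs()["tcp_pos"])
a=cam("top");cv2.imwrite("pics/top2.png",cv2.resize(a["frame"][130:260,90:320],None,fx=3,fy=3))
b=cam("wrist");b["frame"];cv2.imwrite("pics/w3.png",b["frame"])
```

```text
[0.44935459 0.3157813  0.18839593]
```

View pics/w3.png

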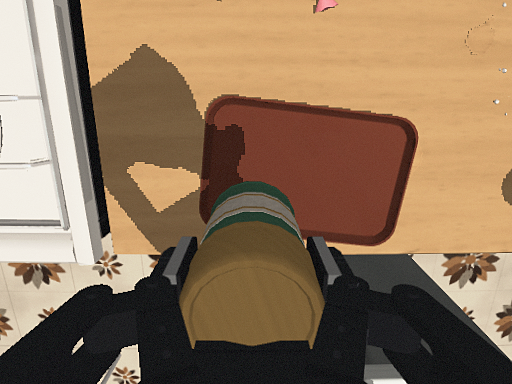

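The wrist view shows the tray with its outer corners near (217,97), (416,122) and (388,245). The tin is held upright. I'll check the tray position with these.

Run:
```python
from h import *
a=cam("wrist")
print(onplane(a,[(209,94),(420,121),(388,248)],.012).round(3))
```

```text
[[0.527 0.358 0.012]
 [0.501 0.146 0.012]
 [0.36  0.161 0.012]]
```

The tray corners match the first estimate. I'll lower the tin onto the tray.

Call:
carry_out:
  delta_pos:
    - [0,0,10]
    - [0,0,30]
    - [0,0,55]
    - [0,0,80]
    - [0,0,103]
    - [0,0,120]
    - [0,0,130]
    - [0,0,135]
    - [0,0,138]
    - [0,0,140]
    - [0,0,141]
    - [0,0,141.5]
    - [0,0,141.5]
  twist: [0,0,0,0,0,0,0,0,0,0,0,0,0]

```text
t: 15.45
tcp_pos: [0.4493, 0.3165, 0.0471]
eef_rot: [-180.0, -0.0, -0.0]
ft_force: [-0.6, -0.4, -3.9]
opening: 0.0532
grip_force: 63.7
```

Call:
carry_out:
  delta_pos:
    - [0,0,0]
    - [0,0,0]
    - [0,0,0]
    - [0,0,0]
    - [0,0,0]
    - [0,0,0]
  twist: [0,0,0,0,0,0]
  claw: 1

```text
t: 16.05
tcp_pos: [0.4492, 0.3164, 0.0468]
eef_rot: [180.0, -0.0, -0.0]
ft_force: [-0.4, 0.2, 0.2]
opening: 0.0857
grip_force: 0.0
```

Call:
carry_out:
  delta_pos:
    - [0,0,-8]
    - [0,0,-25]
    - [0,0,-50]
    - [0,0,-75]
    - [0,0,-100]
    - [0,5,-115]
    - [-1,18,-120]
    - [-2,40,-120]
    - [-4,70,-120]
    - [-6,105,-120]
    - [-8,140,-120]
    - [-10,175,-120]
    - [-13,210,-120]
    - [-16,245,-120]
    - [-20,280,-120]
    - [-24,307,-120]
    - [-26,324,-120]
    - [-28,332,-120]
    - [-28,334,-120]
    - [-28,334,-120]
  twist: [0,0,0,0,0,0,0,0,0,0,0,0,0,0,0,0,0,0,0,0]

```text
t: 18.05
tcp_pos: [0.4209, -0.0174, 0.1664]
eef_rot: [-180.0, 0.0, -0.0]
ft_force: [0.4, -0.2, 0.4]
opening: 0.0856
grip_force: 0.0
```

Run:
```python
from h import *
print(readout.get_obs()["tcp_pos"])
b=cam("wrist");cv2.imwrite("pics/w4.png",b["frame"])
```

```text
[ 0.42089125 -0.01743236  0.16641879]
```

View pics/w4.png

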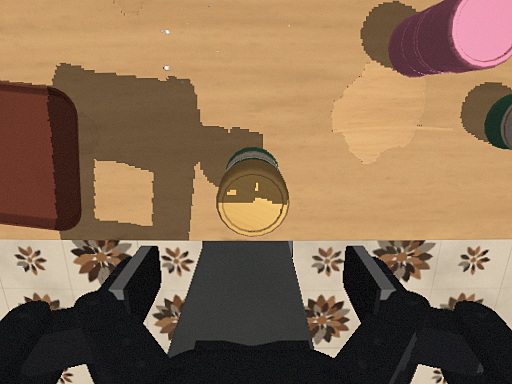

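Tin 1's lid is at about (253,203), centred between the fingers. I'll go down, grip it and weigh it.

Call:
carry_out:
  delta_pos:
    - [0,0,10]
    - [0,0,30]
    - [0,0,55]
    - [0,0,80]
    - [0,0,100]
    - [0,0,115]
    - [0,0,121]
    - [0,0,123]
    - [0,0,123]
    - [0,0,123]
  twist: [0,0,0,0,0,0,0,0,0,0]

```text
t: 19.1
tcp_pos: [0.4217, -0.0175, 0.0446]
eef_rot: [180.0, -0.1, 0.0]
ft_force: [-0.3, -0.6, -0.6]
opening: 0.0853
grip_force: 0.0
```

Call:
carry_out:
  delta_pos:
    - [0,0,0]
    - [0,0,0]
    - [0,0,0]
    - [0,0,0]
    - [0,0,0]
    - [0,0,0]
    - [0,0,0]
    - [0,0,0]
  twist: [0,0,0,0,0,0,0,0]
  claw: -1

```text
t: 19.9
tcp_pos: [0.4217, -0.0178, 0.0445]
eef_rot: [180.0, -0.1, -0.0]
ft_force: [-0.3, -1.1, 5.1]
opening: 0.053
grip_force: 64.0
```

Call:
carry_out:
  delta_pos:
    - [0,0,-2]
    - [0,0,-6]
    - [0,0,-12]
    - [0,0,-18]
    - [0,0,-23]
    - [0,0,-25]
    - [0,0,-25]
    - [0,0,-25]
    - [0,0,-25]
    - [0,0,-25]
    - [0,0,-25]
    - [0,0,-25]
  twist: [0,0,0,0,0,0,0,0,0,0,0,0]

```text
t: 21.1
tcp_pos: [0.4211, -0.0176, 0.0687]
eef_rot: [180.0, 0.0, -0.0]
ft_force: [-0.8, 1.1, -3.6]
opening: 0.0532
grip_force: 63.4
```

Run:
```python
from h import *
f=[]
for i in range(8):
    a=cam("wrist"); f.append(readout.get_obs()["ft_force"][2])
print(np.mean(f), readout.get_obs()["tcp_pos"])
```

```text
-3.7801253220972524 [ 0.42112272 -0.01757222  0.0687879 ]
```

Tin 1 weighs 3.8 N, so it is light and tin 3 is the heaviest. Tin 1 goes to the near slot.

Call:
carry_out:
  delta_pos:
    - [0,0,-8]
    - [0,0,-25]
    - [0,0,-50]
    - [0,0,-75]
    - [0,0,-100]
    - [0,-5,-115]
    - [1,-18,-120]
    - [3,-40,-120]
    - [5,-70,-120]
    - [7,-105,-120]
    - [10,-140,-120]
    - [12,-170,-120]
    - [14,-195,-120]
    - [15,-212,-120]
    - [16,-221,-120]
    - [16,-224,-120]
    - [16,-224,-120]
    - [16,-224,-120]
    - [16,-224,-120]
  twist: [0,0,0,0,0,0,0,0,0,0,0,0,0,0,0,0,0,0,0]

```text
t: 23.4
tcp_pos: [0.4373, 0.2058, 0.1889]
eef_rot: [180.0, -0.0, -0.1]
ft_force: [-0.5, 0.5, -3.7]
opening: 0.0532
grip_force: 64.3
```

Call:
carry_out:
  delta_pos:
    - [0,0,10]
    - [0,0,30]
    - [0,0,55]
    - [0,0,80]
    - [0,0,103]
    - [0,0,120]
    - [0,0,130]
    - [0,0,135]
    - [0,0,138]
    - [0,0,140]
    - [0,0,141]
    - [0,0,141.5]
    - [0,0,141.5]
  twist: [0,0,0,0,0,0,0,0,0,0,0,0,0]

```text
t: 24.7
tcp_pos: [0.4373, 0.2065, 0.0476]
eef_rot: [-180.0, -0.0, -0.0]
ft_force: [0.3, -0.2, -3.0]
opening: 0.0534
grip_force: 64.4
```

Call:
carry_out:
  delta_pos:
    - [0,0,0.5]
    - [0,0,0.5]
    - [0,0,0.5]
    - [0,0,0.5]
    - [0,0,0.5]
    - [0,0,0.5]
  twist: [0,0,0,0,0,0]
  claw: 1

```text
t: 25.3
tcp_pos: [0.4372, 0.2064, 0.0469]
eef_rot: [180.0, -0.0, -0.0]
ft_force: [0.4, 0.1, 0.3]
opening: 0.0853
grip_force: 0.0
```

Call:
carry_out:
  delta_pos:
    - [0,0,-8]
    - [0,0,-25]
    - [0,0,-50]
    - [0,0,-75]
    - [0,0,-100]
    - [0,5,-120]
    - [1,18,-130]
    - [3,40,-130]
    - [5,70,-130]
    - [8,105,-130]
    - [11,140,-130]
    - [14,175,-130]
    - [17,210,-130]
    - [20,245,-130]
    - [23,280,-130]
    - [26,315,-130]
    - [29,350,-130]
    - [31,380,-130]
    - [33,410,-130]
    - [35,435,-130]
  twist: [0,0,0,0,0,0,0,0,0,0,0,0,0,0,0,0,0,0,0,0]

```text
t: 27.3
tcp_pos: [0.4712, -0.2307, 0.1764]
eef_rot: [-180.0, 0.1, -0.1]
ft_force: [0.1, 0.4, -0.7]
opening: 0.0854
grip_force: 0.0
```

Call:
carry_out:
  delta_pos:
    - [1,20,0]
    - [2,34,0]
    - [3,42,0]
    - [3,44,0]
    - [3,44,0]
    - [3,44,0]
    - [3,44,0]
  twist: [0,0,0,0,0,0,0]

```text
t: 28.0
tcp_pos: [0.4752, -0.272, 0.177]
eef_rot: [180.0, -0.0, 0.0]
ft_force: [-1.1, 0.1, 0.2]
opening: 0.0853
grip_force: 0.0
```

Run:
```python
from h import *
print(readout.get_obs()["tcp_pos"])
b=cam("wrist");a=cam("top")
cv2.imwrite("pics/m.png",np.hstack([cv2.resize(b["frame"],(400,300)),cv2.resize(a["frame"][150:262,120:269],(400,300))]))
```

```text
[ 0.47521765 -0.27195053  0.17695526]
```

View pics/m.png

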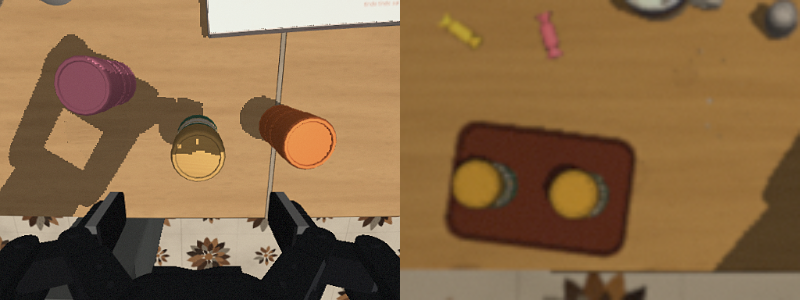

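Both light tins stand on the tray, with lids at about (478,184) and (574,194) in the right half of the picture. Tin 3 is centred between the fingers at about (198,156) in the left half. I'll grasp it and lift.

Call:
carry_out:
  delta_pos:
    - [0,0.5,10]
    - [0,0.5,30]
    - [0,0.5,55]
    - [0,0.5,80]
    - [0,0.5,105]
    - [0,0.5,122]
    - [0,0.5,130]
    - [0,0.5,133]
    - [0,0.5,133]
    - [0,0.5,133]
  twist: [0,0,0,0,0,0,0,0,0,0]

```text
t: 29.1
tcp_pos: [0.4756, -0.2734, 0.0449]
eef_rot: [179.9, -0.1, -0.0]
ft_force: [-0.2, -0.6, 1.0]
opening: 0.0852
grip_force: 0.0
```

Call:
carry_out:
  delta_pos:
    - [0,0,0]
    - [0,0,0]
    - [0,0,0]
    - [0,0,0]
    - [0,0,0]
    - [0,0,0]
    - [0,0,0]
    - [0,0,0]
  twist: [0,0,0,0,0,0,0,0]
  claw: -1

```text
t: 29.9
tcp_pos: [0.4756, -0.2733, 0.0448]
eef_rot: [180.0, -0.1, -0.0]
ft_force: [0.7, 1.1, 5.6]
opening: 0.0534
grip_force: 64.7
```

Call:
carry_out:
  delta_pos:
    - [0,0,-3]
    - [0,0,-10]
    - [0,0,-25]
    - [0,0,-45]
    - [0,0,-65]
    - [0,0,-85]
    - [0,0,-105]
    - [0,0,-125]
    - [0,0,-145]
    - [0,0,-165]
    - [0,0,-178]
    - [0,0,-187]
    - [0,0,-190]
    - [0,0,-190]
    - [0,0,-190]
    - [0,0,-190]
    - [0,0,-190]
    - [0,0,-190]
    - [0,0,-190]
    - [0,0,-190]
  twist: [0,0,0,0,0,0,0,0,0,0,0,0,0,0,0,0,0,0,0,0]

```text
t: 31.9
tcp_pos: [0.475, -0.2731, 0.2337]
eef_rot: [180.0, 0.0, -0.0]
ft_force: [-1.0, 1.4, -6.8]
opening: 0.0535
grip_force: 64.4
```

Run:
```python
from h import *
f=[]
for i in range(8):
    b=cam("side"); f.append(readout.get_obs()["ft_force"][2])
print(np.mean(f), readout.get_obs()["tcp_pos"]);a=cam("top")
hsv=cv2.cvtColor(a["frame"],cv2.COLOR_BGR2HSV);m=cv2.inRange(hsv,(17,120,100),(27,255,255));
k,l,s,c=cv2.connectedComponentsWithStats(m)
for i in range(1,k):
    if 140<c[i][0]<210 and c[i][1]>195 and s[i,4]>60:
        p=onplane(a,[c[i]],.098)[0][:2]-[.443,.261]; u=np.array([.113,.994]); print("tray x,y",p@[u[1],-u[0]],p@u)
cv2.imwrite("pics/side2.png",b["frame"])
```

```text
-5.986073965657916 [ 0.47508062 -0.27308387  0.2338343 ]
tray x,y -0.0026929494519194164 0.05589274038886987
tray x,y -0.0011250537335258989 -0.054634191666649325
```

View pics/side2.png

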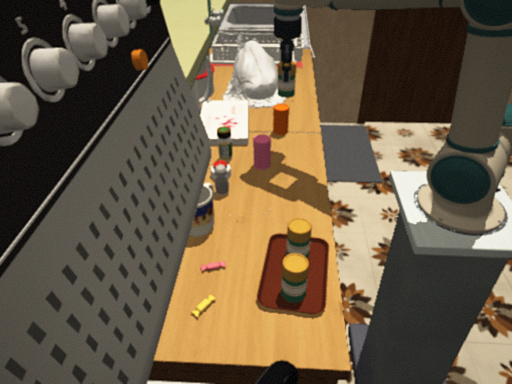

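The side view shows both light tins upright on the tray at about (299,238) and (294,278). The heaviest is held up and upright at about (287,80), and the bystanders are where they were.

```bash
python3 -c "
from cell import ticket;print(ticket.hand_in())"
```

```text
the job is handed in; nothing more can be done
None
```

I handed the job in with the two lighter tins (about 2.5 N and 3.8 N) upright on the tray and the heaviest (about 6 N) held upright, its underside about 19 cm above the worktop; the hand-in returned no verdict.

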